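Pop open the round-window sample chamber

TASK

Two small sample chambers stand on the bench with their sprung covers latched shut. Slide the thumb latch of the chamber with the round window to the left, as seen from the robot, so that its cover springs fully open, and let go. Leave the chamber with the long window shut and do not knock the amber bottle over or push it away.

Things in the scene. Friction and masses are not known exactly. Their poses are not given: they have to be found in the camera images.
- round_thumb (a point): Centre of the upright black thumb piece of the latch on the ROUND-window chamber: a block 20 (x) x 12 (y) x 22 mm high, centre 80 mm, top 91 mm above the bench. The fixed white housing (170 deep, 130 wide, 60 mm high) varies in place and yaw. Axes: x from its front towards the hinge, y left along its front seen from the robot, z up. 40 mm and more free beside the block along y.
- round_latch (a joint): Travel (m) of that latch: it slides along the thumb point's +y, 0 (start) to 0.016 (stop), against a light return spring (1 to 3 N). A steel tongue on it holds down the cover's tab; about 0.010 frees the cover. Let go, it slides back. Its low carriage under the thumb piece is 22 x 30 mm, top 69 mm up, on a flat ledge 60 mm up, 70 mm deep and 130 mm wide.
- round_cover (a joint): Opening angle (rad) of the grey cover with the ROUND dark window, a plate 98 x 126 x 8 mm, top 69 mm up, its front edge 36 mm and its hinge 140 mm beyond the thumb piece along x. 0 is shut, 1.75 fully open at its stop (just past upright, about 165 mm above the bench). Once freed, its spring opens it in 1 to 2 s.
- long_cover (a joint): Opening angle (rad) of the other chamber's cover, alike in all but its LONG rectangular dark window; 0 is shut, and it must stay shut. The two chambers stand side by side, left and right, in either order.
- flask_mid (a point): Centre of the loose amber glass bottle with a white cap, 52 mm across, 110 mm high, standing on the bench between the chambers; the point is 55 mm above its foot, z along the bottle. It is to stay standing where it is.
Mind the look-alikes: they are no part of the job. There is more than one size of the part that bears flask_mid; the job needs the middle-sized.

How it is judged (in metres and radians):
At the end, for the whole second after the job is handed in: The round-window cover stands open by more than 1.45 rad (83 degrees) and at rest, the long-window cover is still shut (under 0.1 rad), and the amber bottle stands upright (within 0.3 rad) within 40 mm of where it was (value of joint round_cover above 1.45 rad and velocity of joint round_cover below 0.2 rad/s and value of joint long_cover below 0.1 rad and angle between flask_mid's own z axis and vertical below 0.3 rad and distance of flask_mid from where it was at the start of the episode below 0.04 m); the robot touches nothing.
It fails at once if the long-window chamber is opened (value of joint long_cover above 0.2 rad).
It fails at once if the amber bottle is knocked over (angle between flask_mid's own z axis and vertical above 0.6 rad).
It also fails if it takes over 32 s, if anything falls off the work surface, if the arm or the gripper's body presses on something with over 40 N, if the wrist force passes 120 N, or if a joint passes its speed limit or range.

ROBOT

A 6-joint arm with a two-finger parallel gripper is mounted at the origin on the work surface. World frame = base frame: x ahead of the robot, y to its left, z up, the work surface at z = 0. Lengths are in m, angles in degrees, forces in N, time in s.
With the tool pointing down it reaches from about 0.4 to 0.825 m from the base axis. Payload 7 kg.
Tool frame: the origin (TCP) lies at the very end of the fingers, on their centre line; the grasp point (between the pads) lies 19 mm behind it; z points along the fingers, y is the direction in which the jaws open and shut (so a half turn about z gives the same grasp; the last joint's range is limited). The gripper opens to 88 mm and grips with 3 to 60 N. Pads are 19 mm wide; open, the fingers measure 130 mm over their backs; the gripper's body (78 mm by 193 mm) begins 47 mm behind the grasp point.
Start: joints at [90.476, 20.546, 0.682, 0, -70.136, -16.507], TCP at [0.186, 0.649, 0.227] pointing down, gripper open.
Joint ranges: [-176.03, 176.03], [-82.01, 121.73], [-58.28, 71.71], [-173.87, 95.51], [-174.79, -0.11], [-173.66, 173.66]. Speed limits (degrees/s): [136.94, 136.94, 172.46, 180, 180, 180].

INTERFACE

Orientations are given as [roll, pitch, yaw] about the fixed x, y, z axes, in that order (R = Rz(yaw) Ry(pitch) Rx(roll)).
In Python, from plant import telemetry, optics, ctrl gives the robot as it stands.
- The arm moves only by the tool servo_tool, never from a script. Its argument "rows" is a list of rows, each a list of 3 entries, a list of its own where there are three numbers: the shift along the tool's x, y, z in m, then the turn, a rotation vector about the tool's x, y, z in units of 6 degrees (1.0 is 6 degrees), then the closure, from 0 (fully open) to 1 (shut). A call has 1 to 20 rows; each row shifts and turns the commanded pose from where the row before left it, along the tool's axes as they then stand; what a row does not reach is not made up. A row lasts 1/12 s, in which the tool goes at most 41.7 mm and 7.16 degrees, less where a joint would pass 70% of its speed; a pose out of reach is approached as far as the arm can. A call is refused whole if a number of a shift passes 0.0417 or a number of a turn 1, either way. A call with a gripper value outside its range is refused whole. The fingers move at their own pace and stop on an object; the grip force is fixed at half the most. Time passes only in rows, so rows that do not move let the fingers close. It gives the time, the measured TCP pose, the force and the opening at its end, in the units of the state.
- telemetry.get_obs(): the state, without advancing time (a new reading comes with each control period).
- optics.snapshot(name): name is "side" or "top" or "wrist"; returns the picture (480x640x3 uint8, red, green, blue); there is no depth.
- optics.camera_info(name): a dict with "mtx" (3x3 intrinsics, pixels), "rvec" (rotation vector, rad) and "tvec" (3), from world to camera coordinates, as OpenCV has them. Camera axes: x right, y down, z forward; pixel columns grow to the right and rows downward; lengths in m; the calibration is good to about 2 mm. The wrist camera is an equidistant fisheye: a pixel r from the principal point sees the ray r / f radians off the axis. A picture is of the moment at which its call begins: read the wrist's pose just before it. camera_info takes no time and is no camera call; for the wrist camera it gives the pose at the moment of the call.
- ctrl.close_job(): hands the job in, once; it reports no verdict.
The state is a dict: "clock": time; "joint_pos": joint angles; "qvel": joint speeds; "tau": joint torques, N m; "tool_pos": TCP position; "orientation": TCP orientation; "force": force on the tool from outside, world axes, zero at the start; "moment": the same for the moment, N m; "opening": finger opening in m.
Only numpy, scipy, OpenCV 4.12 (cv2) and the standard library are available. Lean on these libraries where they do the work, as an engineer would, in place of code of your own. Each camera call takes 0.05 s, during which the arm holds its last target.

## Working session

There is one attempt and no reset: what is moved stays moved. The work goes in short steps, Python scripts to look and compute and a tool call to move; the robot and the scene stay as the last step left them, time stands still between calls to the robot, and variables do not carry over. Pictures are saved under pics/ and viewed, and the job is handed in when it is done.

Besides the shell and the picture viewer there is one more tool, called after "Request:" as name([rows], argument=value, ...), one row to a line, values as JSON. servo_tool: Moves the arm, as the interface text tells. Its arguments: {"type":"object","properties":{"rows":{"type":"array"}},"required":["rows"]}

```bash
mkdir -p pics
python3 - <<'E'
from plant import telemetry, optics
import cv2
print(telemetry.get_obs())
for n in ["side","top"]:
    im=optics.snapshot(n); cv2.imwrite(f"pics/{n}0.png",im[:,:,::-1]); print(n,optics.camera_info(n))
E
```

```text
{'clock': 0.0, 'joint_pos': array([ 9.04756064e+01,  2.05927665e+01,  6.33696366e-01, -1.97653079e-02,
       -7.01355968e+01, -1.65067620e+01]), 'qvel': array([-0.0714441 ,  0.03531867, -0.00367996,  0.03179819, -0.09326273,
       -0.05205423]), 'tau': array([-6.83139187e-04, -5.82720852e+01,  2.93073517e+01,  6.99724406e+00,
        7.07796498e-03, -1.50551791e-04]), 'tool_pos': array([0.18630257, 0.6482731 , 0.22560819]), 'orientation': array([ 1.79903955e+02, -9.08542783e-03, -1.60378795e+01]), 'force': array([-0.54677528, -0.42110907,  0.04059872]), 'moment': array([ 0.00596823, -0.01122415,  0.02827599]), 'opening': 0.08728088355147885}
side {'mtx': array([[489.43019013,   0.        , 317.82545134],
       [  0.        , 489.43019013, 240.59901992],
       [  0.        ,   0.        ,   1.        ]]), 'rvec': array([ 2.1464583 , -0.4280055 ,  0.21867206]), 'tvec': array([-0.56457056,  0.19123388,  0.64028834])}
top {'mtx': array([[452.7881594 ,   0.        , 315.34922176],
       [  0.        , 452.7881594 , 241.8330129 ],
       [  0.        ,   0.        ,   1.        ]]), 'rvec': array([ 2.20135299, -2.19250112,  0.0987114 ]), 'tvec': array([-0.02020281,  0.61996665,  0.70738688])}
```

View pics/side0.png

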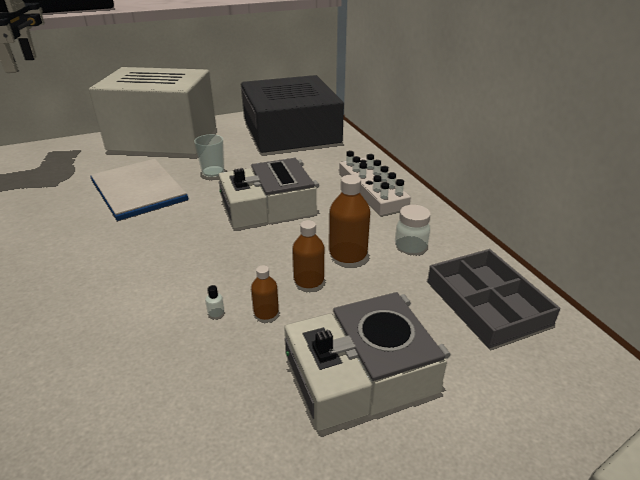

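View pics/top0.png

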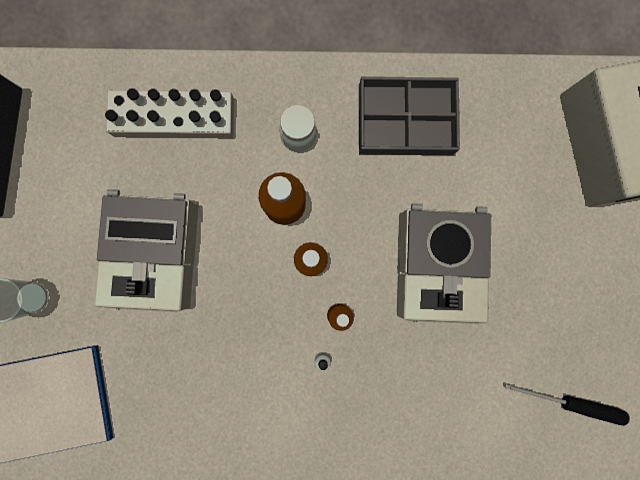

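The top view shows the round-window chamber on the right (window 450,243; thumb about 452,298) and the long-window chamber on the left (window 140,230). There are three amber bottles: large (282,197), middle (311,258) and small (341,317). The middle one is flask_mid. I'll check this in an enlarged crop.

```bash
python3 - <<'E'
import cv2,numpy as np
t=cv2.imread("pics/top0.png"); s=cv2.imread("pics/side0.png")
a=cv2.resize(t[195:335,390:500],None,fx=4,fy=4,interpolation=cv2.INTER_CUBIC)
b=cv2.resize(s[290:430,270:360],None,fx=4,fy=4,interpolation=cv2.INTER_CUBIC)
cv2.imwrite("pics/c1.png",np.hstack([a,b[:560]]))
E
cat > h.py <<'E'
import cv2,numpy as np
from plant import optics
def ray(n,uv):
    c=optics.camera_info(n);R=cv2.Rodrigues(c["rvec"])[0];t=c["tvec"]
    p=cv2.undistortPoints(np.array([[uv]],float),c["mtx"],None)[0,0]
    return -R.T@t, R.T@np.array([p[0],p[1],1])
def onz(n,uv,z):
    o,d=ray(n,uv);return o+d*(z-o[2])/d[2]
def proj(n,P):
    c=optics.camera_info(n);return cv2.projectPoints(np.array(P,float).reshape(-1,3),c["rvec"],c["tvec"],c["mtx"],None)[0][:,0]
E
python3 - <<'E'
from h import *
for n,uv,z in [("top",(400,318),.06),("top",(487,321),.06),("top",(409,211),.069),("top",(490,213),.069),("top",(452,298),.091),("side",(322,338),.091),("top",(311,258),.11),("top",(341,317),.08),("top",(282,190),.14)]:
    print(n,uv,onz(n,uv,z).round(4))
E
```

```text
top (400, 318) [ 0.5025 -0.1453  0.06  ]
top (487, 321) [ 0.4982 -0.278   0.06  ]
top (409, 211) [ 0.6644 -0.1587  0.069 ]
top (490, 213) [ 0.6621 -0.2827  0.069 ]
top (452, 298) [ 0.5344 -0.215   0.091 ]
side (322, 338) [ 0.5257 -0.2199  0.091 ]
top (311, 258) [ 0.5911 -0.0098  0.11  ]
top (341, 317) [ 0.5058 -0.0544  0.08  ]
top (282, 190) [0.6821 0.0303 0.14  ]
```

View pics/c1.png

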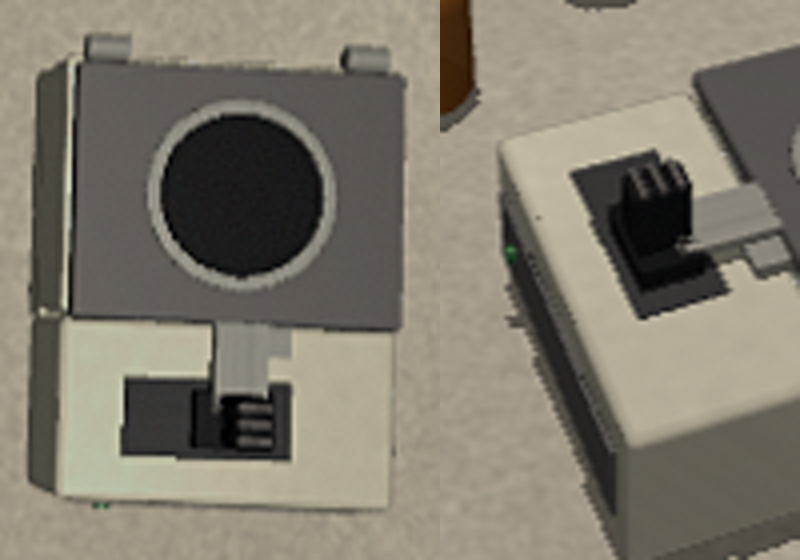

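The crop confirms it. The round-window cover has the latch tongue, and the black ridged thumb piece has its top at about (453.5,301) in the top view and (324,334) in the side view. The free slot lies to its left.

Run:
```python
from h import *
P={k:onz("top",uv,z) for k,uv,z in [("fl",(404.5,318.7),.06),("fr",(487,321.7),.06),("cTL",(410,211.2),.069),("cTR",(491.2,213.7),.069),("cBR",(490,277),.069),("cBL",(408.7,274.5),.069),("th",(453.5,301),.091),]}
P["th_side"]=onz("side",(325,334),.091)
for k in P: print(k,P[k].round(4))
for a,b in [("fr","fl"),("cTR","cTL"),("cBR","cBL")]:
    d=(P[b]-P[a]);print(a,b,np.linalg.norm(d).round(4),np.degrees(np.arctan2(-d[0],d[1])).round(2))
for a,b in [("cBR","cTR"),("cBL","cTL")]:
    d=(P[b]-P[a]);print(a,b,np.linalg.norm(d).round(4),np.degrees(np.arctan2(d[1],d[0])).round(2))
y=np.radians(1.5);R=np.array([[np.cos(y),-np.sin(y)],[np.sin(y),np.cos(y)]])
m=(P["cBR"]+P["cBL"])[:2]/2; print("thumb from cover", m-R@[.036,0])
(o1,d1),(o2,d2)=ray("top",(453.5,301)),ray("side",(325,334))
s=np.linalg.lstsq(np.c_[d1,-d2],o2-o1,rcond=None)[0];print(o1+d1*s[0],o2+d2*s[1])
```

```text
fl [ 0.5015 -0.1522  0.06  ]
fr [ 0.4971 -0.2779  0.06  ]
cTL [ 0.6641 -0.1602  0.069 ]
cTR [ 0.661  -0.2845  0.069 ]
cBR [ 0.5649 -0.2804  0.069 ]
cBL [ 0.5682 -0.1572  0.069 ]
th [ 0.5301 -0.2171  0.091 ]
th_side [ 0.5316 -0.2152  0.091 ]
fr fl 0.1258 -1.99
cTR cTL 0.1243 -1.41
cBR cBL 0.1232 -1.57
cBR cTR 0.0962 -2.43
cBL cTL 0.0959 -1.81
thumb from cover [ 0.53055469 -0.21976431]
[ 0.5302276  -0.21656934  0.09275333] [ 0.53093538 -0.21682947  0.09279519]
```

Thumb found at about (0.5305, -0.217, top 0.091) with yaw about -1.8°. The views agree to 2 mm and the sizes match. My plan is to straddle the thumb with the jaws along y, half open, and push left with the right finger. First I'll align the yaw and move the arm over.

Request:
servo_tool([
  [[0, 0, 0], [0, 0, -0.8], 0.4],
  [[0, 0, 0], [0, 0, -0.8], 0.4],
  [[0, 0, 0], [0, 0, -0.77], 0.4],
  [[0.026, 0.025, 0], [0, 0, 0], 0.4],
  [[0.026, 0.025, 0], [0, 0, 0], 0.4],
  [[0.026, 0.025, 0], [0, 0, 0], 0.4],
  [[0.026, 0.025, 0], [0, 0, 0], 0.4],
  [[0.026, 0.025, 0], [0, 0, 0], 0.4],
  [[0.026, 0.025, 0], [0, 0, 0], 0.4],
  [[0.026, 0.025, 0], [0, 0, 0], 0.4],
  [[0.026, 0.025, 0], [0, 0, 0], 0.4],
  [[0.026, 0.025, 0], [0, 0, 0], 0.4],
  [[0.026, 0.025, 0], [0, 0, 0], 0.4],
  [[0.026, 0.025, 0], [0, 0, 0], 0.4],
  [[0.026, 0.025, 0], [0, 0, 0], 0.4],
])

```text
clock: 1.35
tool_pos: [0.4896, 0.3374, 0.2264]
orientation: [180.0, 0.0, -1.8]
force: [-0.3, 0.3, 0.4]
opening: 0.0525
```

Request:
servo_tool([
  [[0.0039, 0.0368, 0], [0, 0, 0], 0.4],
  [[0.0039, 0.0368, 0], [0, 0, 0], 0.4],
  [[0.0039, 0.0368, 0], [0, 0, 0], 0.4],
  [[0.0039, 0.0368, 0], [0, 0, 0], 0.4],
  [[0.0039, 0.0368, 0], [0, 0, 0], 0.4],
  [[0.0039, 0.0368, 0], [0, 0, 0], 0.4],
  [[0.0039, 0.0368, 0], [0, 0, 0], 0.4],
  [[0.0039, 0.0368, 0], [0, 0, 0], 0.4],
  [[0.0039, 0.0368, 0], [0, 0, 0], 0.4],
  [[0.0039, 0.0368, 0], [0, 0, 0], 0.4],
  [[0.0039, 0.0368, 0], [0, 0, 0], 0.4],
  [[0.0039, 0.0368, 0], [0, 0, 0], 0.4],
  [[0.0039, 0.0368, 0], [0, 0, 0], 0.4],
  [[0.0039, 0.0368, 0], [0, 0, 0], 0.4],
  [[0.0039, 0.0368, 0], [0, 0, 0], 0.4],
  [[0, 0, 0], [0, 0, 0], 0.4],
  [[0, 0, 0], [0, 0, 0], 0.4],
])

```text
clock: 2.77
tool_pos: [0.5291, -0.2164, 0.2256]
orientation: [-180.0, 0.1, -2.0]
force: [-0.4, 0.2, -0.4]
opening: 0.0528
```

Run:
```python
from plant import telemetry, optics
import cv2
o=telemetry.get_obs();print(o["clock"],o["tool_pos"],o["orientation"],o["opening"])
c=optics.camera_info("wrist");im=optics.snapshot("wrist"); cv2.imwrite("pics/w1.png",im[:,:,::-1]); print(c)
```

```text
2.7667 [ 0.52914197 -0.21644577  0.22564977] [-1.79991022e+02  9.34997754e-02 -2.02501149e+00] 0.052758436951499045
{'mtx': array([[371.64829954,   0.        , 320.42831352],
       [  0.        , 371.64829954, 236.68423531],
       [  0.        ,   0.        ,   1.        ]]), 'rvec': array([-2.04150013,  2.11408853,  0.29148666]), 'tvec': array([-0.19682466,  0.48343125,  0.53428466])}
```

View pics/w1.png

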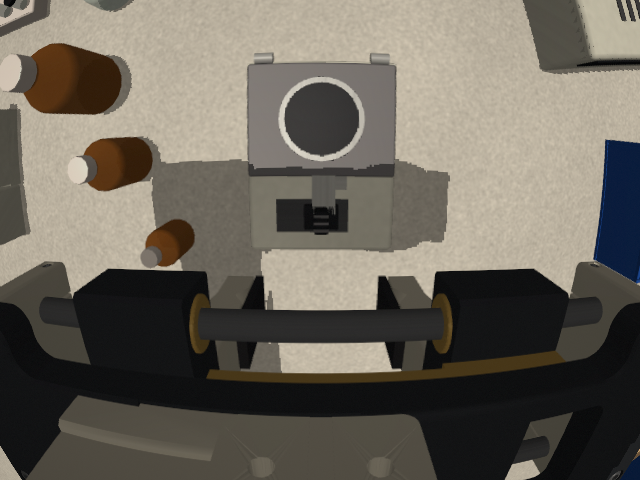

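The thumb (321,218) is centred between the fingers, so I'll descend to z≈0.077.

Request:
servo_tool([
  [[0.001, 0, 0.03], [0, 0, 0], 0.4],
  [[0, 0, 0.03], [0, 0, 0], 0.4],
  [[0, 0, 0.03], [0, 0, 0], 0.4],
  [[0, 0, 0.025], [0, 0, 0], 0.4],
  [[0, 0, 0.02], [0, 0, 0], 0.4],
  [[0, 0, 0.013], [0, 0, 0], 0.4],
  [[0, 0, 0], [0, 0, 0], 0.4],
  [[0, 0, 0], [0, 0, 0], 0.4],
])

```text
clock: 3.48
tool_pos: [0.5307, -0.2135, 0.0784]
orientation: [180.0, 0.1, -1.7]
force: [0.4, 0.2, 0.6]
opening: 0.0528
```

Run:
```python
from plant import telemetry, optics
import cv2,numpy as np
im=optics.snapshot("side")[:,:,::-1]; a=cv2.resize(im[230:430,230:450],None,fx=3,fy=3)
cv2.imwrite("pics/s2.png",a)
```

```text
(no output)
```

View pics/s2.png

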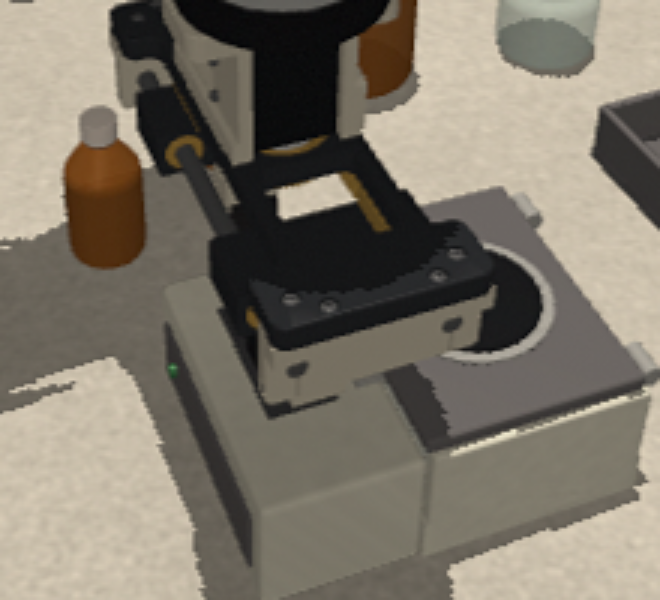

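Request:
servo_tool([
  [[0, -0.006, 0], [0, 0, 0], 0.4],
  [[0, -0.006, 0], [0, 0, 0], 0.4],
  [[0, -0.006, 0], [0, 0, 0], 0.4],
  [[0, -0.004, 0], [0, 0, 0], 0.4],
  [[0, -0.003, 0], [0, 0, 0], 0.4],
  [[0, 0, 0], [0, 0, 0], 0.4],
])

```text
clock: 4.03
tool_pos: [0.532, -0.1891, 0.0791]
orientation: [180.0, -0.1, -1.8]
force: [0.2, -1.0, 1.0]
opening: 0.0526
```

Request:
servo_tool([
  [[0, -0.002, 0], [0, 0, 0], 0.4],
  [[0, -0.002, 0], [0, 0, 0], 0.4],
  [[0, -0.002, 0], [0, 0, 0], 0.4],
  [[0, 0, 0], [0, 0, 0], 0.4],
  [[0, 0, 0], [0, 0, 0], 0.4],
  [[0, 0, 0], [0, 0, 0], 0.4],
])

```text
clock: 4.53
tool_pos: [0.5319, -0.1837, 0.0785]
orientation: [180.0, -0.0, -1.8]
force: [1.3, -2.9, 1.1]
opening: 0.0527
```

Run:
```python
from plant import telemetry, optics
import cv2,numpy as np
print(telemetry.get_obs()["force"])
im=optics.snapshot("side")[:,:,::-1]; a=cv2.resize(im[230:430,230:450],None,fx=3,fy=3)
cv2.imwrite("pics/s3.png",a)
```

```text
[ 1.3280935  -2.8737007   1.06855834]
```

View pics/s3.png

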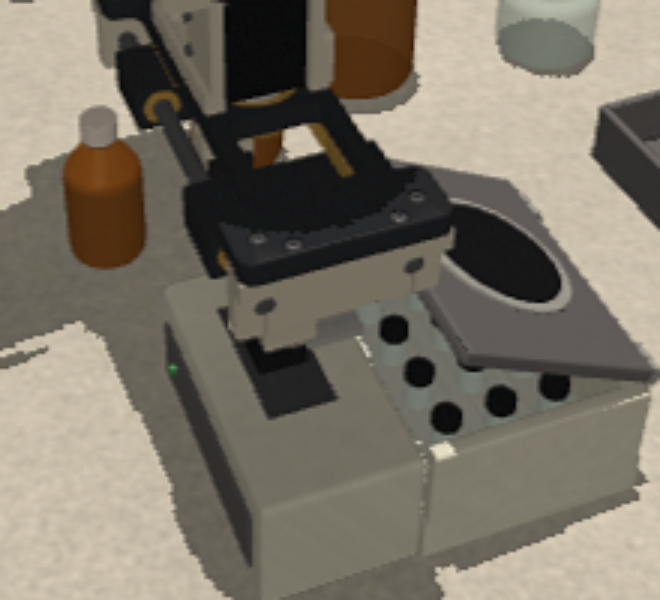

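The cover is released and already opening. I'll hold while it opens.

Request:
servo_tool([
  [[0, 0, 0], [0, 0, 0], 0.4],
  [[0, 0, 0], [0, 0, 0], 0.4],
  [[0, 0, 0], [0, 0, 0], 0.4],
  [[0, 0, 0], [0, 0, 0], 0.4],
  [[0, 0, 0], [0, 0, 0], 0.4],
  [[0, 0, 0], [0, 0, 0], 0.4],
  [[0, 0, 0], [0, 0, 0], 0.4],
  [[0, 0, 0], [0, 0, 0], 0.4],
  [[0, 0, 0], [0, 0, 0], 0.4],
  [[0, 0, 0], [0, 0, 0], 0.4],
  [[0, 0, 0], [0, 0, 0], 0.4],
  [[0, 0, 0], [0, 0, 0], 0.4],
  [[0, 0, 0], [0, 0, 0], 0.4],
  [[0, 0, 0], [0, 0, 0], 0.4],
  [[0, 0, 0], [0, 0, 0], 0.4],
  [[0, 0, 0], [0, 0, 0], 0.4],
  [[0, 0, 0], [0, 0, 0], 0.4],
  [[0, 0, 0], [0, 0, 0], 0.4],
])

```text
clock: 6.08
tool_pos: [0.5317, -0.1836, 0.0785]
orientation: [-180.0, 0.0, -1.8]
force: [0.9, -2.6, -0.2]
opening: 0.0529
```

Run:
```python
from plant import telemetry, optics
import cv2,numpy as np
print(telemetry.get_obs()["force"])
im=optics.snapshot("side")[:,:,::-1]
cv2.imwrite("pics/s4.png",im)
```

```text
[ 0.89021005 -2.6458062  -0.19270056]
```

View pics/s4.png

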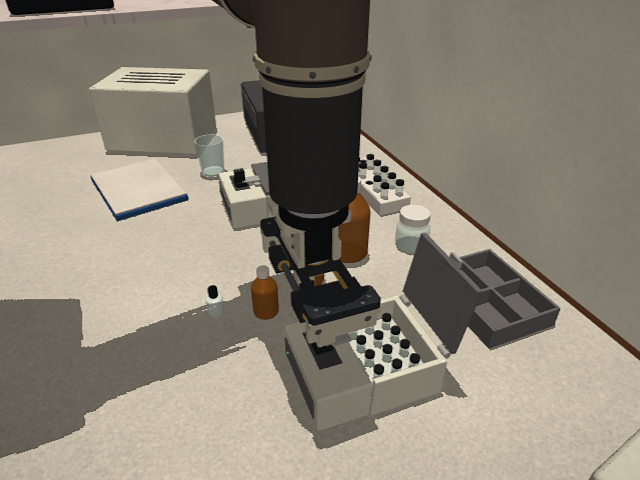

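The cover now stands open past upright. I'll back off to the right to let the latch return, then go straight up and away towards the robot.

Request:
servo_tool([
  [[0, 0.006, 0], [0, 0, 0], 0.4],
  [[0, 0.008, 0], [0, 0, 0], 0.4],
  [[0, 0.008, 0], [0, 0, 0], 0.4],
  [[0, 0.008, 0], [0, 0, 0], 0.4],
  [[0, 0, 0], [0, 0, 0], 0.4],
  [[0, 0, 0], [0, 0, 0], 0.4],
  [[0, 0, -0.015], [0, 0, 0], 0.4],
  [[0, 0, -0.025], [0, 0, 0], 0.4],
  [[0, 0, -0.03], [0, 0, 0], 0.4],
  [[0, 0, -0.03], [0, 0, 0], 0.4],
  [[0, 0, -0.03], [0, 0, 0], 0.4],
  [[0, 0, -0.02], [0, 0, 0], 0.4],
  [[-0.02, 0, 0], [0, 0, 0], 0.4],
  [[-0.02, 0, 0], [0, 0, 0], 0.4],
  [[0, 0, 0], [0, 0, 0], 0.4],
  [[0, 0, 0], [0, 0, 0], 0.4],
])

```text
clock: 7.47
tool_pos: [0.4902, -0.2122, 0.2291]
orientation: [-180.0, -0.1, -1.8]
force: [0.4, -0.0, 0.4]
opening: 0.0525
```

Run:
```python
from plant import telemetry, optics
import cv2,numpy as np
o=telemetry.get_obs();print(o["clock"],o["force"],o["tool_pos"])
for n in ("side","top","wrist"): cv2.imwrite(f"pics/{n}5.png",optics.snapshot(n)[:,:,::-1])
a=[cv2.resize(cv2.imread(f"pics/{n}5.png"),(400,300)) for n in ("side","top","wrist")]
cv2.imwrite("pics/m5.png",np.vstack([np.hstack(a[:2]),np.hstack([a[2],a[2]*0])]))
```

```text
7.4667 [ 0.44416205 -0.0371188   0.40928142] [ 0.4902415  -0.21215057  0.22905673]
```

View pics/m5.png

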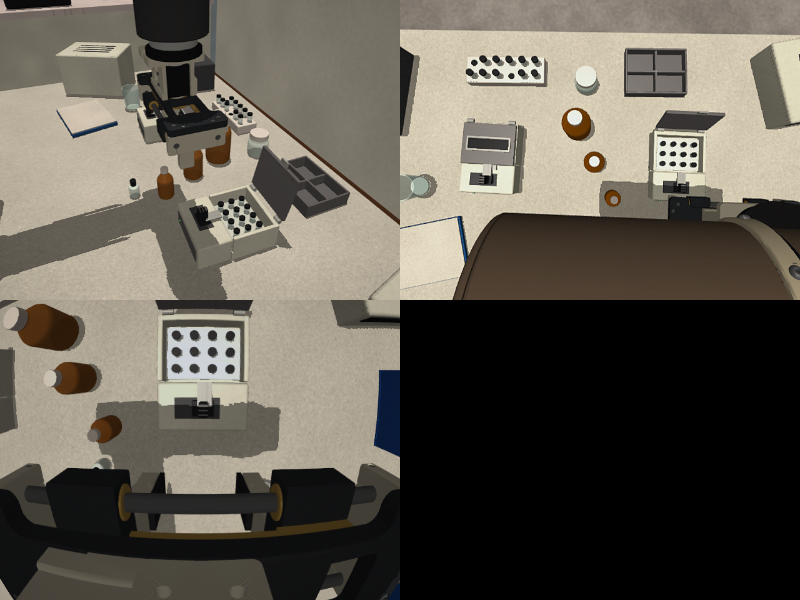

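The round cover is open past upright and at rest, and the latch has slid back. The long cover is shut. The middle bottle's cap is at (310,258) in the top view, where it was at the start. The gripper is clear of everything.

```bash
python3 -c "
from plant import ctrl
print(ctrl.close_job())"
```

```text
the job is handed in; nothing more can be done
None
```

I opened the round-window chamber and handed the job in at about 7.6 s. I straddled its thumb latch with the half-open gripper, slid it about 13–14 mm to the left, and held it while the cover sprang open. Then I let the latch slide back and moved the arm up and clear.

- **Round cover:** the last pictures show it standing past upright. I judged the angle by eye and did not measure it.
- **Long cover:** shut.
- **Amber bottle:** the middle-sized one is upright, with its cap at the same pixel as at the start (310–311, 258).
- **Forces:** the largest wrist force I read was about 3 N while pushing. It was about 0.4 N per axis once the arm was clear.

None of the checks failed. The two views of the thumb agreed to about 2 mm, but its position worked out from the cover edge was about 3 mm off in y. I used the camera value.

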